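# Close the slotted vent screw on a filter valve block

## Robot

A 7-joint arm with a two-finger parallel gripper is mounted at the origin on the work surface. World frame = base frame: x ahead of the robot, y to its left, z up, the work surface at z = 0. Lengths are in m, angles in rad, forces in N, time in s.
With the tool pointing down it reaches from about 0.425 to 0.925 m from the base axis. Payload 6.8 kg.
Tool frame: the origin (TCP) lies midway between the tips of the shut fingers; the grasp point (between the pads) lies 19 mm behind it (grip_point_offset is the distance from the TCP to the grasp point, in m); y points along the fingers, x is the direction in which the jaws open and shut, and the axes are right-handed (so a half turn about y gives the same grasp; the last joint's range is limited). The gripper opens to 85 mm and grips with 20 to 120 N. Pads are 22 mm wide; open, the fingers measure 114 mm over their backs; the gripper's body (76 mm by 85 mm) begins 54 mm behind the grasp point. The pads swing forward as they close: fully open they stand 13 mm farther back than shut.
Start: joints at [1.072, 0.477, 0.022, 1.555, -0.011, 1.109, -0.083], TCP at [0.257, -0.624, 0.231] pointing down, gripper open.
Joint ranges: [-2.96, 2.96], [-0.34, 2.1], [-1.41, 1.46], [0.24, 2.44], [-1.37, 4.51], [0.17, 1.92], [-2.96, 2.96]. Speed limits (rad/s): [2.39, 2.39, 3.14, 3.14, 3.14, 3.14, 3.14].

## Interface

Orientations are given as a unit quaternion [w, x, y, z].
In Python, from station import get_obs, read_camera, hand_in, grip_point_offset gives the robot as it stands.
- The arm moves only by the tool play_rows, never from a script. Its argument "increments" is a list of rows, each a list of 2 entries, a list of its own where there are three numbers: the shift along the tool's x, y, z in m, then the turn, a rotation vector about the tool's x, y, z in degrees. In form: [[[tx, ty, tz], [ax, ay, az]], ...]. A call has 1 to 20 rows; each row shifts and turns the commanded pose from where the row before left it, along the tool's axes as they then stand; what a row does not reach is not made up. A row lasts 1/12 s, in which the tool goes at most 41.7 mm and 7.16 degrees, less where a joint would pass 70% of its speed; a pose out of reach is approached as far as the arm can. A call with a gripper value outside its range is refused whole. "gripper" is the finger opening in m, from 0 to 0.0854, set as the call begins (left out, the last holds). The fingers move at their own pace and stop on an object; "grip_force" is the grip in N (left out, the last holds). Time passes only in rows, so rows that do not move let the fingers close. It gives the time, the measured TCP pose, the force and the opening at its end, in the units of the state.
- get_obs(): the state, without advancing time (a new reading comes with each control period).
- read_camera(name): name is "scene" or "side" or "wrist"; returns a dict with "color" (480x640x3 uint8, red, green, blue), "range_z" (480x640 float32, m along the optical axis (not along the pixel's ray), 0 where there is no reading), "intrinsics" (3x3 intrinsics, pixels), "R" (3x3) and "t" (3): a world point X has camera coordinates R X + t; the wrist camera has in their place "hand_eye" (4x4, takes a point from camera to tool coordinates, whose origin is the TCP and whose axes are the tool frame's). Camera axes: x right, y down, z forward; pixel columns grow to the right and rows downward; lengths in m; the calibration is good to about 2 mm. A picture is of the moment at which its call begins: read the wrist's pose just before it.
- hand_in(): hands the job in, once; it reports no verdict.
The state is a dict: "t": time; "q": joint angles; "joint_vel": joint speeds; "joint_torque": joint torques, N m; "eef_pos": TCP position; "tool_rot": TCP orientation; "contact_force": force on the tool from outside, world axes, zero at the start; "torque": the same for the moment, N m; "gripper_width": opening from 0.0 (shut) to 1.0 (fully open).
Only numpy, scipy, OpenCV 4.12 (cv2) and the standard library are available. Lean on these libraries where they do the work, as an engineer would, in place of code of your own. Each camera call takes 0.05 s, during which the arm holds its last target. There are 200 camera calls.

## Task

Take the broad flat driver out of its stand, seat its blade in the slotted vent screw on top of the grey valve block and, keeping the screw lightly pushed in against its spring all the while it turns, turn it clockwise (seen from above) until it is home against its stop. The spring is soft: never push the screw all the way in, and do not force it past the stop. Then put the driver back upright in its stand hole, all the way down, without touching the block by hand or disturbing the things around.

Things in the scene. Friction and masses are not known exactly. Their poses are not given: they have to be found in the camera images.
- driver_grip (a point): Centre of the driver's black handle (24 mm thick along this frame's x, 34 mm wide along y, 80 mm tall), 101 mm above the blade's tip; the driver stands upright in its stand, z up. Pinch across the 24 mm (close along x). It weighs 0.13 to 0.21 kg. Below the handle: a collar 28 mm across, underside 55 mm above the tip, and a steel shank 14 mm thick.
- driver_tip (a point): Middle of the end of the driver's flat blade, on the driver's axis, 101 mm below driver_grip. The blade is 14 mm wide (along y) by 2.4 mm thick (along x) over the last 12 mm. z points up along the driver. In the stand it is hidden in the hole.
- stand_hole (a point): Centre of the mouth of the round hole in the top of the wooden tool stand (80 x 80 mm, 70 mm tall, fixed). The hole is 18 mm wide and 62 mm deep; with the driver home its collar rests on the stand's top, so that driver_grip is 46 mm above this point. z points up.
- block: Grey valve block 110 (x) x 80 (y) x 50 mm, fixed, with a hose stub on each long side and the vent screw in the middle of its top; origin under its centre, z up. When joint vent reads q, the screw's slot lies along the block's y axis turned about +z by (0.6 - q) rad.
- vent_axis (a point): Point on the vent screw's upright axis, on the block's flange, 53 mm above the table. The round steel head, 30 mm across, stands over it; its top is somewhere between 15 and 29 mm above this point (not pushed), set differently each time and not given: find it by feel. A straight slot 3.8 mm wide, 5 mm deep, runs right across the head.
- vent (a joint): Turn of the vent screw, rad, growing clockwise seen from above; it starts between 0 and 0.35 and comes up against a solid stop at 1.2 (home). Friction holds it, about 0.06 N m to turn.
- press (a joint): How far the screw is pushed in, m: 0 when free, solid at 0.004. A spring pushes it back up: 1 N to start and then 2 N for each mm. It must be pushed in while it is turned, 0.6 mm at least, and never more than 3.6 mm (about 8 N).
- jar: Closed glass jar, 42 mm across, 60 mm tall, between block and stand; origin under its centre. Leave alone.
- gasket: Black rubber ring 40 mm across, 6 mm thick, lying flat; origin under its centre. Leave alone.
- beaker: Clear plastic beaker 72 mm across, 95 mm tall, at the far side; origin under its centre. Leave alone.
- spanner: Steel spanner 150 mm long lying at the far side. Leave alone.
- plug: Brass plug 28 mm across, 24 mm tall, at the far side; origin under its centre. Leave alone.
- weight: Steel weight with a knob, 32 mm across, 44 mm tall, at the right; origin under its centre. Leave alone.
There are look-alikes about, which are no part of the job. Of the things that look like the part that bears driver_grip, the smaller one is meant.

How it is judged:
On the way, in this order (a step that is already met when the one before it is completed fails the run):
1. the driver's upright blade is on the screw's axis (within 6 mm) and pushes the screw in by more than 0.8 mm (horizontal distance between driver_tip and vent_axis below 0.006 m and angle between driver_tip's own z axis and vertical below 0.15 rad and value of joint press above 0.0008 m), for 0.1 s.
2. the screw is turned home (within 0.06 rad of its stop) while the driver still pushes it in (all of step 1 and value of joint vent above 1.14 rad), for 0.1 s.
At the end, for the whole second after the job is handed in: The vent screw is within 0.06 rad of its stop and sprung back out; the driver stands upright (within 0.1 rad) and still in the stand's hole, its grip centre within 10 mm of the hole's axis and no more than 4 mm above its fully-down height (46 mm above the hole's mouth) (value of joint vent above 1.14 rad and value of joint press below 0.0004 m and horizontal distance between driver_grip and stand_hole below 0.01 m and z of driver_grip in the frame of stand_hole below 0.05 m and angle between driver_grip's own z axis and vertical below 0.1 rad and linear speed of driver below 0.02 m/s); the robot touches nothing.
It fails at once if the screw is turned while it is pushed in less than 0.6 mm (velocity of joint vent above 0.1 rad/s and value of joint press below 0.0006 m).
It fails at once if the screw is pushed in more than 3.6 mm, so that its spring bottoms out (value of joint press above 0.0036 m).
It fails at once if the driver bears on the valve block or its screw with more than 25 N (over-pressed or forced past the stop) (contact force between driver and block above 25 N).
It fails at once if the gripper or arm touches the valve block or its screw (contact force between the arm and block above 1 N).
It fails at once if one of the things standing around (jar, gasket, beaker, spanner, plug, weight) is shifted by more than 20 mm (distance of any of jar, gasket, beaker, spanner, plug, weight from where it was at the start of the episode above 0.02 m).
It also fails if it takes over 72 s, if anything falls off the work surface, if the arm or the gripper's body presses on something with over 40 N, if the wrist force passes 120 N, or if a joint passes its speed limit or range.

## Working session

There is one attempt and no reset: what is moved stays moved. The work goes in short steps, Python scripts to look and compute and a tool call to move; the robot and the scene stay as the last step left them, time stands still between calls to the robot, and variables do not carry over. Pictures are saved under pics/ and viewed, about 8 in all and at most 12, crops included, and the job is handed in when it is done.

Besides the shell and the picture viewer there is one more tool, called after "Request:" by a JSON object that holds its "name" and its "arguments". play_rows: Moves the arm, as the interface text tells. Its arguments: {"type":"object","properties":{"increments":{"type":"array","items":{"type":"array"}},"gripper":{"type":"number"},"grip_force":{"type":"number"}},"required":["increments"]}

```bash
mkdir -p pics; cat > h.py <<'E'
import numpy as np, cv2
from station import *
from scipy.spatial.transform import Rotation as Rn
def cam(n):
    o=get_obs(); c=read_camera(n)
    if n=="wrist":
        H=np.array(c["hand_eye"]); w=o["tool_rot"]; Rt=Rn.from_quat([w[1],w[2],w[3],w[0]]).as_matrix()
        T=np.eye(4); T[:3,:3]=Rt; T[:3,3]=o["eef_pos"]; T=T@H
        c["Rc"]=T[:3,:3]; c["o"]=T[:3,3]
    else:
        R=np.array(c["R"]); c["Rc"]=R.T; c["o"]=-R.T@np.array(c["t"])
    return c
def world(c):
    K=np.array(c["intrinsics"]); z=c["range_z"]; v,u=np.indices(z.shape)
    P=np.stack([(u-K[0,2])/K[0,0]*z,(v-K[1,2])/K[1,1]*z,z],-1)
    return P@c["Rc"].T+c["o"]
def ray(c,u,v,h):
    K=np.array(c["intrinsics"]); d=c["Rc"]@np.array([(u-K[0,2])/K[0,0],(v-K[1,2])/K[1,1],1.])
    return c["o"]+d*(h-c["o"][2])/d[2]
def save(n,im): cv2.imwrite("pics/"+n,im[...,::-1])
E
python3 - <<'E'
from h import *
print(get_obs(), grip_point_offset)
a=cam("scene");save("a.png",a["color"]);b=cam("side");save("b.png",b["color"])
for c in(a,b): print(c["o"],c["Rc"][:,2],np.array(c["intrinsics"])[0])
E
```

```text
{'t': 0.0, 'q': array([ 1.07187161,  0.47782641,  0.02234982,  1.55644827, -0.01151002,
        1.10929298, -0.08309258]), 'joint_vel': array([-0.00024428,  0.00079444, -0.00126389,  0.0005326 ,  0.00180219,
       -0.00053532, -0.00016062]), 'joint_torque': array([-5.77545215e-04, -5.96465850e+01,  1.60749145e+00, -2.81207246e+01,
        1.24411707e-02,  9.41237173e-03, -1.82558540e-05]), 'eef_pos': array([ 0.25690027, -0.62356281,  0.23030961]), 'tool_rot': array([ 0.58789516, -0.58724923,  0.393961  , -0.39282611]), 'contact_force': array([-0.03231001,  0.22543338, -0.2603663 ]), 'torque': array([ 0.02032926, -0.02731953,  0.04062936]), 'gripper_width': 1.00324254818136} 0.0187
[0.92536097 0.48360923 1.01739444] [-0.29209783 -0.48984098 -0.82142235] [505.92253503   0.         332.80919735]
[0.03781271 0.62415188 0.60653434] [ 0.5371967  -0.68122593 -0.49734389] [558.1147405    0.         318.92364878]
```

View pics/a.png

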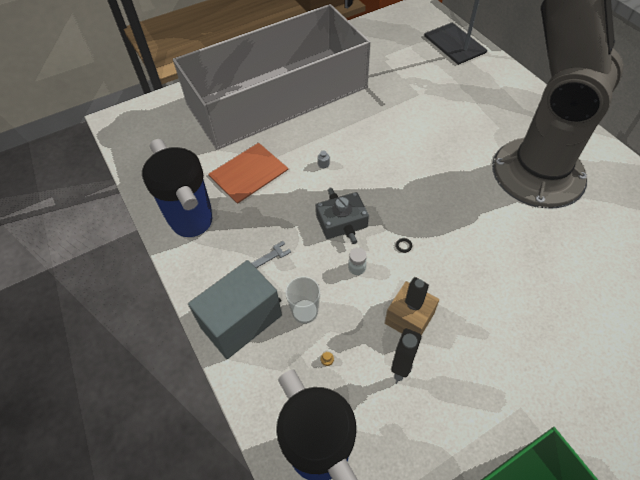

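View pics/b.png

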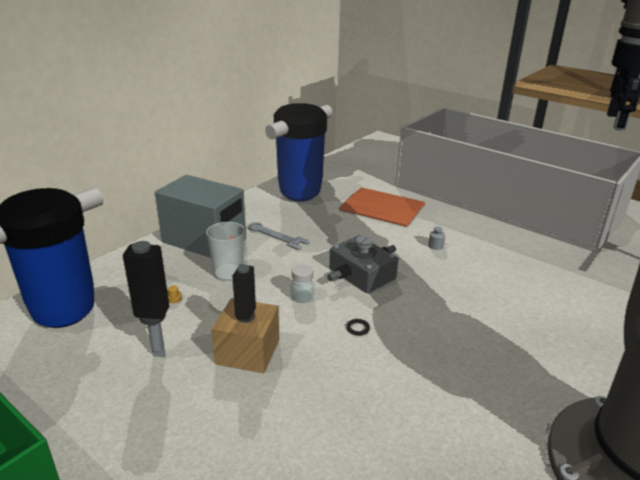

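Scene view: the robot is at the top right, the block at (342,213), the jar at (357,260), the stand at (412,305). There are two driver candidates: the handle in the stand at scene (418,290) / side (244,292), and a larger free-standing one at scene (405,355) / side (147,280). The smaller one, in the stand, fits the description. I'll confirm that in a crop and measure.

```bash
python3 - <<'E'
from h import *
a=cam("scene");b=cam("side")
save("c.png",np.hstack([cv2.resize(a["color"][260:390,340:470],(400,400),interpolation=cv2.INTER_CUBIC),cv2.resize(b["color"][225:385,120:280],(400,400),interpolation=cv2.INTER_CUBIC)]))
for n,c,rois in(("scene",a,{"drv":(400,270,440,312),"big":(390,325,425,385),"stand":(380,275,445,340),"block":(310,185,375,245)}),("side",b,{"drv":(228,260,262,322),"big":(120,238,172,322),"stand":(208,295,285,372),"block":(325,232,400,292)})):
    P=world(c);hsv=cv2.cvtColor(c["color"],cv2.COLOR_RGB2HSV)
    for k,(x0,y0,x1,y1) in rois.items():
        p=P[y0:y1,x0:x1].reshape(-1,3);h=hsv[y0:y1,x0:x1].reshape(-1,3);ok=(c["range_z"][y0:y1,x0:x1].ravel()>0)&(p[:,2]>0.01)
        if k in("drv","big"): ok&=(h[:,2]<90)&(p[:,2]>.08); 
        if k=="stand": ok&=(h[:,1]>90)&(h[:,0]<25)&(abs(p[:,2]-.07)<.006)
        if k=="block": ok&=(abs(p[:,2]-.05)<.006)
        p=p[ok];zt=np.percentile(p[:,2],98)
        r=cv2.minAreaRect((p[:,:2]*1000).astype(np.float32)); t=p[p[:,2]>zt-.006]
        rt=cv2.minAreaRect((t[:,:2]*1000).astype(np.float32))
        print(n,k,len(p),p[:,:].mean(0).round(4),"z",zt.round(4),"rect",np.round(r[0]),np.round(r[1]),round(r[2]),"top",np.round(rt[0]),np.round(rt[1]),round(rt[2]))
E
```

```text
scene drv 441 [0.5497 0.1698 0.1286] z 0.1598 rect [545. 165.] [23. 34.] 27 top [544. 165.] [22. 30.] 27
scene big 761 [0.6534 0.2686 0.168 ] z 0.2022 rect [643. 262.] [48. 35.] 35 top [644. 261.] [43. 30.] 38
scene stand 952 [0.5495 0.1716 0.0693] z 0.073 rect [544. 165.] [81. 79.] 26 top [544. 165.] [81. 79.] 26
scene block 1091 [ 0.536  -0.13    0.0499] z 0.0546 rect [ 533. -134.] [ 83. 110.] 79 top [ 533. -134.] [ 80. 108.] 78
side drv 1034 [0.5338 0.1697 0.1235] z 0.159 rect [540. 164.] [24. 36.] 18 top [540. 163.] [21. 33.] 25
side big 2815 [0.6302 0.2656 0.1486] z 0.2017 rect [638. 261.] [48. 33.] 37 top [639. 260.] [41. 27.] 37
side stand 1409 [0.5331 0.17   0.0685] z 0.0707 rect [541. 164.] [80. 83.] 25 top [541. 164.] [80. 83.] 25
side block 1203 [ 0.5227 -0.1268  0.0494] z 0.0537 rect [ 530. -136.] [ 82. 113.] 79 top [ 529. -136.] [ 80. 110.] 78
```

View pics/c.png

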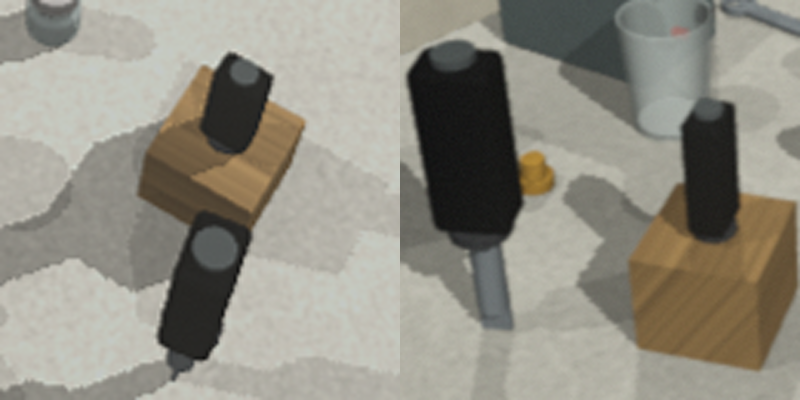

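The crop confirms it: the driver in the stand is the smaller one, and the free-standing one is bigger. Next I work out the tool axes and the wrist camera mount.

```bash
cat >> h.py <<'E'
def tool():
    o=get_obs(); w=o["tool_rot"]; return np.array(o["eef_pos"]),Rn.from_quat([w[1],w[2],w[3],w[0]]).as_matrix(),o
def to(p,yaw=None):
    "shift in tool axes to reach world p; turn in deg about tool y for tool-x yaw (deg, mod 180)"
    e,R,o=tool(); s=R.T@(np.array(p)-e); cur=np.degrees(np.arctan2(R[1,0],R[0,0]))
    print("t",round(o["t"],2),"eef",e.round(4),"R",R.round(3).tolist(),"yawx",cur.round(2),"shift mm",(s*1000).round(1), "q7",o["q"][6].round(2),"w",o["gripper_width"],"F",o["contact_force"].round(2),"M",o["torque"].round(3))
    if yaw is not None: d=(yaw-cur+90)%180-90; print("turn about tool y for +yaw =",np.round(-d,2),"(tool y down)")
E
python3 - <<'E'
from h import *
to([.542,.1645,.35],26)
c=cam("wrist"); print(np.array(c["hand_eye"]).round(3),c["Rc"].round(3),c["o"],np.array(c["intrinsics"]))
E
```

```text
t 0.2 eef [ 0.257  -0.6238  0.2307] R [[0.381, -0.0, 0.925], [-0.925, 0.001, 0.381], [-0.001, -1.0, -0.0]] yawx -67.61 shift mm [-620.4 -118.6  563.8] q7 -0.08 w 1.0000552813370518 F [-1.08  0.61  0.37] M [ 0.036  0.044 -0.052]
turn about tool y for +yaw = 86.39 (tool y down)
[[ 1.    -0.    -0.    -0.   ]
 [ 0.    -0.322  0.947 -0.143]
 [-0.    -0.947 -0.322  0.083]
 [ 0.     0.     0.     1.   ]] [[ 0.381 -0.875 -0.299]
 [-0.925 -0.361 -0.122]
 [-0.001  0.322 -0.947]] [ 0.33370652 -0.59228105  0.37379949] [[372.55441008   0.         316.87731964]
 [  0.         372.55441008 244.55577982]
 [  0.           0.           1.        ]]
```

Request:
{"name": "play_rows", "arguments": {"increments": [[[0,-0.008,0],[0,-6.76,0]],[[0,-0.008,0],[0,-6.76,0]],[[0,-0.008,0],[0,-6.76,0]],[[0,-0.008,0],[0,-6.76,0]],[[0,-0.008,0],[0,-6.76,0]],[[0,-0.008,0],[0,-6.76,0]],[[0,-0.008,0],[0,-6.76,0]],[[0,-0.008,0],[0,-6.76,0]],[[0,-0.008,0],[0,-6.76,0]],[[0,-0.008,0],[0,-6.76,0]]]}}

```text
t: 1.08
eef_pos: [0.257, -0.624, 0.3115]
tool_rot: [0.707, -0.707, -0.002, 0.002]
contact_force: [0.3, -0.3, -0.1]
gripper_width: 1.003
```

Request:
{"name": "play_rows", "arguments": {"increments": [[[0.0171,0,0.0306],[0,0,0]],[[0.0171,0,0.0306],[0,0,0]],[[0.0171,0,0.0306],[0,0,0]],[[0.0171,0,0.0306],[0,0,0]],[[0.0171,0,0.0306],[0,0,0]],[[0.0171,0,0.0306],[0,0,0]],[[0.0171,0,0.0306],[0,0,0]],[[0.0171,0,0.0306],[0,0,0]],[[0.0171,0,0.0306],[0,0,0]],[[0.0171,0,0.0306],[0,0,0]],[[0.0171,0,0.0306],[0,0,0]],[[0.0171,0,0.0306],[0,0,0]],[[0.0171,0,0.0306],[0,0,0]],[[0.0171,0,0.0306],[0,0,0]],[[0.0171,0,0.0306],[0,0,0]],[[0.0171,0,0.0306],[0,0,0]],[[0,0,0],[0,0,0]],[[0,0,0],[0,0,0]]]}}

```text
t: 2.58
eef_pos: [0.5316, -0.132, 0.3113]
tool_rot: [0.707, -0.707, -0.002, 0.002]
contact_force: [0.1, -0.2, 0.1]
gripper_width: 1.001
```

```bash
python3 - <<'E'
from h import *
to([.542,.1645,.35],26)
c=cam("wrist");np.savez("w1.npz",**{k:c[k] for k in("color","range_z","intrinsics","Rc","o")})
save("d.png",c["color"])
P=world(c);m=(P[...,2]>.06)&(P[...,2]<.1)&(np.hypot(P[...,0]-.531,P[...,1]+.135)<.03)
p=P[m];print(len(p),p.mean(0),np.percentile(p[:,2],[5,50,95]))
r=cv2.minAreaRect((p[:,:2]*1000).astype(np.float32));print(r)
E
```

```text
t 2.58 eef [ 0.5316 -0.132   0.3113] R [[1.0, 0.0, -0.005], [0.005, 0.001, 1.0], [0.0, -1.0, 0.001]] yawx 0.28 shift mm [ 11.9 -38.5 296.5] q7 0.02 w 1.00050920369317 F [ 0.11 -0.18  0.07] M [-0.069 -0.029 -0.003]
turn about tool y for +yaw = -25.72 (tool y down)
695 [ 0.53160195 -0.13428036  0.07699596] [0.07256561 0.07772421 0.07904579]
((531.5942993164062, -135.00938415527344), (29.880584716796875, 29.622770309448242), 5.656678199768066)
```

View pics/d.png

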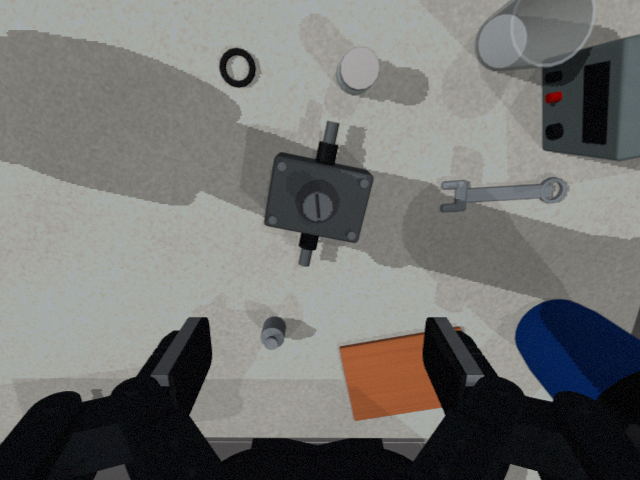

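The wrist view shows the block at (318,198), with the screw head at (318,207) and its slot nearly along the image columns. I measure the slot line next.

```bash
python3 - <<'E'
from h import *
c=dict(np.load("w1.npz"))
g=cv2.cvtColor(c["color"],cv2.COLOR_RGB2GRAY).astype(float)
cx,cy=318,207
for h in(.078,):
    v,u=np.mgrid[cy-15:cy+16,cx-15:cx+16]
    X=np.array([ray(c,a,b,h)[:2] for a,b in zip(u.ravel(),v.ravel())])
    gg=g[v,u].ravel(); 
    print(g[cy-16:cy+17:2,cx-16:cx+17].astype(int))
    # per-row darkest sub-pixel
    pts=[]
    for b in range(cy-11,cy+12):
        w=g[b,cx-8:cx+9]; med=np.median(w); d=np.clip(med-15-w,0,None)
        if d.sum()>0: pts.append(ray(c,cx-8+(d*np.arange(17)).sum()/d.sum(),b,h)[:2]*1000)
    pts=np.array(pts,np.float32); l=cv2.fitLine(pts,cv2.DIST_HUBER,0,.01,.01).ravel()
    print(pts.round(1).tolist()); print(l,np.degrees(np.arctan2(l[1],l[0]))%180)
E
```

```text
[[39 39 40 37 43 37 40 39 34 39 38 43 45 50 48 55 49 49 46 43 50 45 45 45
  41 45 48 45 44 47 42 44 47]
 [38 42 42 39 38 39 40 45 46 51 62 72 68 70 70 67 73 80 80 73 66 52 52 48
  48 46 44 45 44 46 47 46 46]
 [37 39 35 44 40 40 63 70 77 86 87 91 77 56 41 32 60 85 88 87 89 89 83 75
  74 63 51 50 43 43 46 43 45]
 [39 41 38 40 64 81 87 89 90 88 88 87 82 61 39 35 52 78 87 87 88 89 90 86
  85 80 73 61 44 49 45 46 46]
 [39 42 57 71 79 85 87 86 88 86 88 87 82 62 43 42 47 78 84 89 88 90 87 86
  89 89 88 80 62 46 46 47 46]
 [37 40 64 85 89 86 88 86 88 89 89 87 87 64 41 41 46 75 86 86 89 87 88 89
  90 88 88 86 85 76 54 46 42]
 [49 74 83 87 88 90 91 86 88 88 88 89 90 70 46 34 35 68 88 85 90 92 89 89
  91 89 87 88 87 81 60 43 46]
 [45 79 87 88 89 87 93 88 92 88 88 87 90 74 50 37 37 67 83 85 92 87 90 91
  87 88 90 87 89 87 64 49 49]
 [46 77 89 88 88 88 88 88 89 87 86 88 88 81 57 35 34 62 79 88 88 86 89 88
  88 88 87 85 90 86 69 45 45]
 [44 69 85 86 86 89 87 86 88 86 90 86 85 81 60 38 42 50 77 88 89 84 87 89
  87 87 89 87 90 89 69 50 46]
 [40 62 81 88 90 87 87 88 88 88 84 89 88 85 63 44 37 51 76 8
[... 894 characters left out ...]
0000610351562], [531.5999755859375, -131.60000610351562], [531.7000122070312, -132.6999969482422], [531.7000122070312, -133.6999969482422], [531.9000244140625, -134.8000030517578], [531.9000244140625, -135.8000030517578], [532.0999755859375, -136.89999389648438], [532.0999755859375, -137.89999389648438], [532.2000122070312, -139.0], [532.2000122070312, -140.10000610351562], [532.4000244140625, -141.10000610351562], [532.5, -142.1999969482422], [532.7000122070312, -143.1999969482422], [532.7999877929688, -144.3000030517578], [532.9000244140625, -145.39999389648438], [532.7999877929688, -146.5], [532.5999755859375, -147.5]]
[ 9.1667488e-02 -9.9578965e-01  5.3208362e+02 -1.3733826e+02] 95.25955
```

Request:
{"name": "play_rows", "arguments": {"increments": [[[0.0013,0,0.037],[0,0,0]],[[0.0013,0,0.037],[0,0,0]],[[0.0013,0,0.037],[0,0,0]],[[0.0013,0,0.037],[0,0,0]],[[0.0013,0,0.037],[0,0,0]],[[0.0013,0,0.037],[0,0,0]],[[0.0013,0,0.037],[0,0,0]],[[0.0013,0,0.037],[0,0,0]],[[0,0,0],[0,-6.43,0]],[[0,0,0],[0,-6.43,0]],[[0,0,0],[0,-6.43,0]],[[0,0,0],[0,-6.43,0]],[[0,0,0],[0,0,0]],[[0,0,0],[0,0,0]]]}}

```text
t: 3.8
eef_pos: [0.5416, 0.1597, 0.3111]
tool_rot: [-0.69, 0.69, 0.155, -0.155]
contact_force: [-0.1, 0.7, -0.5]
gripper_width: 1.003
```

```bash
python3 - <<'E'
from h import *
to([.542,.1645,.097],26)
c=cam("wrist");save("e.png",c["color"])
P=world(c);hsv=cv2.cvtColor(c["color"],cv2.COLOR_RGB2HSV)
near=np.hypot(P[...,0]-.542,P[...,1]-.1645)<.06
for nm,m in(("handle",near&(P[...,2]>.15)&(P[...,2]<.17)),("stand",near&(abs(P[...,2]-.07)<.006))):
    p=P[m];print(nm,len(p),p.mean(0).round(4),np.percentile(p[:,2],[5,50,95]).round(4),cv2.minAreaRect((p[:,:2]*1000).astype(np.float32)))
v,u=np.nonzero(near&(P[...,2]>.15)&(P[...,2]<.17));print(u.min(),u.max(),v.min(),v.max())
E
```

```text
t 3.8 eef [0.5416 0.1597 0.3111] R [[0.903, -0.0, -0.429], [0.429, -0.001, 0.903], [-0.001, -1.0, -0.001]] yawx 25.38 shift mm [  2.5 214.1   4.3] q7 -0.16 w 1.0028575533171187 F [-0.13  0.65 -0.51] M [-0.01  -0.065  0.044]
turn about tool y for +yaw = -0.62 (tool y down)
handle 1122 [0.5422 0.1656 0.1572] [0.153  0.1565 0.1612] ((543.1237182617188, 164.1085968017578), (23.575815200805664, 34.416561126708984), 25.006790161132812)
stand 4471 [0.54   0.1695 0.0704] [0.069  0.0704 0.0717] ((542.8932495117188, 163.9140625), (80.09042358398438, 80.58349609375), 25.4858341217041)
307 335 198 238
```

View pics/e.png

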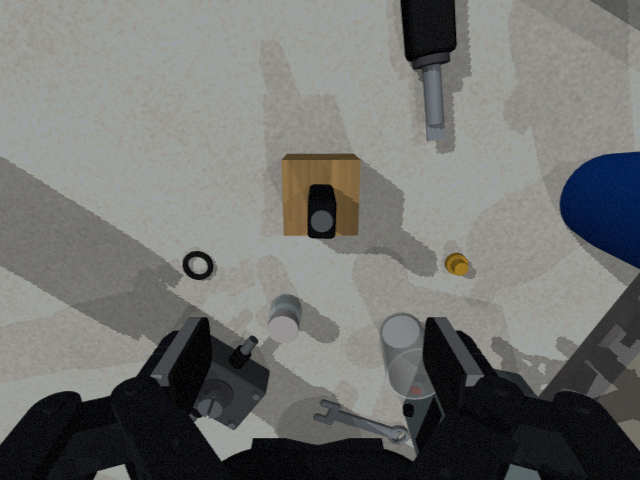

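The wrist view shows the driver upright in the stand at (321,212), centred between the jaws and square to them. I'm going down to grasp it.

Request:
{"name": "play_rows", "arguments": {"increments": [[[0.0031,0.03,0.0033],[0,0,0]],[[0,0.03,0],[0,0,0]],[[0,0.03,0],[0,0,0]],[[0,0.03,0],[0,0,0]],[[0,0.03,0],[0,0,0]],[[0,0.03,0],[0,0,0]],[[0,0.02,0],[0,0,0]],[[0,0.012,0],[0,0,0]],[[0,0,0],[0,0,0]],[[0,0,0],[0,0,0]],[[0,0,0],[0,0,0]]]}}

```text
t: 4.77
eef_pos: [0.5437, 0.1662, 0.1008]
tool_rot: [0.69, -0.689, -0.158, 0.156]
contact_force: [0.7, 0.1, -0.1]
gripper_width: 1.0
```

Request:
{"name": "play_rows", "arguments": {"increments": [[[0,0,0],[0,0,0]],[[0,0,0],[0,0,0]],[[0,0,0],[0,0,0]],[[0,0,0],[0,0,0]],[[0,0,0],[0,0,0]],[[0,0,0],[0,0,0]],[[0,0,0],[0,0,0]],[[0,0,0],[0,0,0]],[[0,0,0],[0,0,0]],[[0,0,0],[0,0,0]]], "gripper": 0.0, "grip_force": 70}}

```text
t: 5.6
eef_pos: [0.5429, 0.1659, 0.0998]
tool_rot: [-0.689, 0.689, 0.158, -0.157]
contact_force: [-1.1, -0.7, 5.1]
gripper_width: 0.27
```

```bash
python3 - <<'E'
from h import *
to([.543,.164,.097],26)
E
```

```text
t 5.6 eef [0.5429 0.1659 0.0998] R [[0.901, 0.001, -0.434], [0.434, -0.0, 0.901], [0.001, -1.0, -0.0]] yawx 25.71 shift mm [-0.7  2.8 -1.7] q7 -0.34 w 0.27044422512269484 F [-1.11 -0.69  5.12] M [-0.148  0.168 -0.064]
turn about tool y for +yaw = -0.29 (tool y down)
```

Request:
{"name": "play_rows", "arguments": {"increments": [[[0,-0.01,0],[0,0,0]],[[0,-0.015,0],[0,0,0]],[[0,-0.02,0],[0,0,0]],[[0,-0.02,0],[0,0,0]],[[0,-0.02,0],[0,0,0]],[[0,-0.02,0],[0,0,0]],[[0,-0.02,0],[0,0,0]],[[0,0,0],[0,0,0]],[[0,0,0],[0,0,0]]]}}

```text
t: 6.35
eef_pos: [0.5429, 0.1659, 0.225]
tool_rot: [-0.689, 0.689, 0.158, -0.157]
contact_force: [0.4, -0.5, -1.2]
gripper_width: 0.274
```

```bash
python3 - <<'E'
from h import *
to([.532,-.135,.23],25.7)
c=cam("wrist");np.savez("w2.npz",**{k:c[k] for k in("color","range_z","intrinsics","Rc","o","hand_eye")})
a=cam("scene");b=cam("side");e,R,o=tool();K=np.array(a["intrinsics"])
def proj(c,X):
    K=np.array(c["intrinsics"]);q=c["Rc"].T@(X-c["o"]);return (K@q/q[2])[:2]
X=e-[0,0,.085]
pa=proj(a,X).astype(int);pb=proj(b,X).astype(int);print(pa,pb)
f=lambda c,p:cv2.resize(c["color"][p[1]-80:p[1]+40,p[0]-60:p[0]+60],(260,260),interpolation=cv2.INTER_CUBIC)
w=cv2.resize(c["color"],(346,260))
save("f.png",np.hstack([f(a,pa),f(b,pb),w]))
E
```

```text
t 6.35 eef [0.5429 0.1659 0.225 ] R [[0.901, 0.002, -0.434], [0.434, 0.0, 0.901], [0.002, -1.0, -0.0]] yawx 25.7 shift mm [-140.3   -5.1 -266.4] q7 -0.22 w 0.2737791510016322 F [ 0.42 -0.51 -1.2 ] M [-0.057 -0.029 -0.061]
turn about tool y for +yaw = 0.0 (tool y down)
[418 288] [241 280]
```

View pics/f.png

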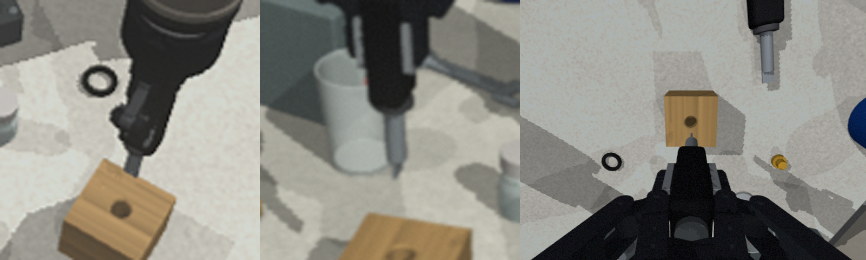

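The driver is out of its hole and held upright; its tip shows in the wrist view. I'm moving it over the screw.

Request:
{"name": "play_rows", "arguments": {"increments": [[[-0.008,0,-0.0148],[0,0,0]],[[-0.0156,0,-0.0296],[0,0,0]],[[-0.0156,0,-0.0296],[0,0,0]],[[-0.0156,0,-0.0296],[0,0,0]],[[-0.0156,0,-0.0296],[0,0,0]],[[-0.0156,0,-0.0296],[0,0,0]],[[-0.0156,0,-0.0296],[0,0,0]],[[-0.0156,0,-0.0296],[0,0,0]],[[-0.0156,0,-0.0296],[0,0,0]],[[-0.0078,0,-0.0148],[0,0,0]],[[0,0.01,0],[0,5.1,0]],[[0,0.01,0],[0,5.1,0]],[[0,0.01,0],[0,5.1,0]],[[0,0.01,0],[0,5.1,0]],[[0,0,0],[0,0,0]],[[0,0,0],[0,0,0]],[[0,0,0],[0,0,0]]]}}

```text
t: 7.92
eef_pos: [0.5315, -0.1351, 0.1842]
tool_rot: [0.706, -0.706, -0.034, 0.034]
contact_force: [0.6, 0.3, -0.1]
gripper_width: 0.273
```

```bash
python3 - <<'E'
from h import *
to([.532,-.135,.163],5.3)
c=cam("wrist");np.savez("w3.npz",**{k:c[k] for k in("color","range_z","intrinsics","Rc","o","hand_eye")})
s=cam("side");np.savez("s3.npz",**{k:s[k] for k in("color","range_z","intrinsics","Rc","o")})
def proj(c,X):
    K=np.array(c["intrinsics"]);q=c["Rc"].T@(X-c["o"]);return (K@q/q[2])[:2]
H=np.array([.532,-.135,.078]);pw=proj(c,H).round().astype(int);ps=proj(s,H).round().astype(int);print(pw,ps)
f=lambda c,p,n:cv2.resize(c["color"][p[1]-n:p[1]+n,p[0]-n:p[0]+n],(400,400),interpolation=cv2.INTER_CUBIC)
save("g.png",np.hstack([f(c,pw,50),f(s,ps,50)]))
E
```

```text
t 7.92 eef [ 0.5315 -0.1351  0.1842] R [[0.995, -0.0, -0.095], [0.095, 0.0, 0.995], [-0.0, -1.0, 0.0]] yawx 5.48 shift mm [ 0.5 21.2 -0. ] q7 0.01 w 0.2727616782019843 F [ 0.58  0.29 -0.09] M [ 0.039 -0.009  0.031]
turn about tool y for +yaw = 0.18 (tool y down)
[318 242] [363 239]
```

View pics/g.png

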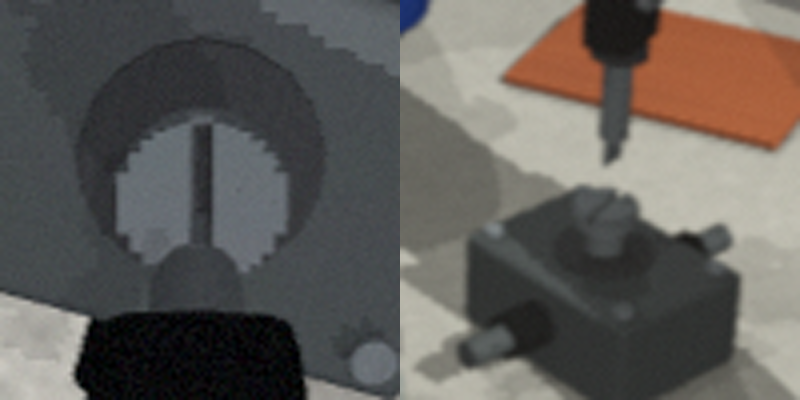

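```bash
python3 - <<'E'
from h import *
c=dict(np.load("w3.npz"));g=cv2.GaussianBlur(cv2.cvtColor(c["color"],cv2.COLOR_RGB2GRAY),(1,3),0).astype(float)
y0=242-50
for v in range(y0+32,y0+60,2):
    w=g[v,308:330];d=np.clip(70-w,0,None);print("slot",v,round(308+(d*np.arange(22)).sum()/max(d.sum(),1),2),end="; ")
print()
for v in range(y0+60,y0+80,2): print(v,g[v,300:334].astype(int))
for v in range(y0+80,y0+98,4):
    w=np.nonzero(g[v,270:370]<22)[0]+270; print("handle",v,w.min(),w.max())
for (v0) in (150,):
  pass
# depth at shank/handle
print(c["range_z"][y0+66:y0+98:6,317])
E
```

```text
slot 224 318.64; slot 226 318.62; slot 228 318.62; slot 230 318.63; slot 232 318.46; slot 234 318.55; slot 236 318.48; slot 238 318.62; slot 240 318.61; slot 242 318.71; slot 244 318.52; slot 246 318.63; slot 248 318.6; slot 250 318.43; 
252 [ 81 105 110 105 100 100  96  97  99  96 103 108 107 103  99  79  65  63
  64  56  57  92 108 108 110 109 109 109 108 108 110 110 109 108]
254 [ 74  89  97  97  98 100  98  98 102 101  90  75  69  66  63  65  66  66
  65  63  62  69  75  82  97 108 110 110 109 109 110 110 108 106]
256 [ 62  60  59  77  94 100  98  97  89  73  60  56  59  60  59  62  62  64
  65  64  64  62  62  62  66  81  97 107 108 109 110 110 109  87]
258 [ 66  66  65  71  77  76  76  68  55  58  57  58  59  61  59  62  64  61
  65  63  64  61  63  63  61  60  67  94 108 109  95  84  89  80]
260 [67 65 66 67 65 64 60 55 53 58 57 58 59 60 62 62 64 64 65 65 66 66 64 61
 61 62 62 73 83 88 80 74 74 73]
262 [67 66 67 69 69 62 54 55 55 57 57 60 60 61 62 64 66 65 65 64 64 66 61 60
 60 61 61 61 69 74 72 72 75 72]
264 [66 63 65 70 72 62 53 57 57 56 56 59 60 62 62 63 64 66 66 63 64 64 65 63
 62 63 60 61 65 74 73 75 74 74]
266 [66 66 66 72 74 63 55 55 55 55 57 59 60 61 61 63 63 65 65 61 64 66 65 64
 63 61 64 61 64 71 74 76 74 74]
268 [68 66 69 74 75 59 53 53 57 58 57 57 55 57 59 61 59 61 61 60 58 59 58 63
 62 62 62 63 62 70 73 75 77 75]
270 [33 28 28 30 30 26 26 24 22 24 26 20 25 20 21 23 17 25 18 25 20 24 23 24
 33 31 32 30 35 39 46 43 41 44]
handle 272 291 336
handle 276 290 340
handle 280 289 342
handle 284 287 342
handle 288 289 343
[0.2190171  0.2096858  0.1748043  0.16772328 0.16351701 0.15565516]
```

```bash
python3 - <<'E'
from h import *
c=dict(np.load("w3.npz"));P=world(c);e,R,o=tool()
for v in range(254,269,2): print(v,((P[v,310:325].mean(0)-e)@R*1000).round(1),P[v,317].round(4))
s=dict(np.load("s3.npz"));P=world(s);m=(np.hypot(P[...,0]-e[0],P[...,1]-e[1])<.02)&(P[...,2]>.085)&(P[...,2]<.14)
for a,b in((.1,.112),(.112,.13)):
    p=P[m&(P[...,2]>a)&(P[...,2]<b)];print(len(p),((p-e)@R*1000).mean(0).round(1),((p-e)@R*1000).min(0).round(1),((p-e)@R*1000).max(0).round(1),p[:,2].min())
print((s["o"]-e)@R, P[m][:,2].min())
E
```

```text
254 [-0.4 77.   2.3] [ 0.5309 -0.1298  0.1164]
256 [-0.4 66.6  4.9] [ 0.5309 -0.1296  0.1202]
258 [-0.4 63.3  4.8] [ 0.5309 -0.1301  0.1224]
260 [-0.4 59.8  4.9] [ 0.5309 -0.1296  0.1268]
262 [-0.4 56.6  4.9] [ 0.5309 -0.1299  0.1292]
264 [-0.4 53.7  4.8] [ 0.5309 -0.1299  0.1323]
266 [-0.4 50.5  4.9] [ 0.5309 -0.1295  0.1364]
268 [-0.4 47.7  4.9] [ 0.5309 -0.1297  0.1386]
23 [-2.7 79.3  0.1] [-6.9 72.8 -7.8] [-0.5 84.   5.8] 0.10073129004380998
63 [-4.3 64.   1.6] [-9.6 54.9 -3.9] [ 5.8 72.   6. ] 0.11264718305705135
[-0.42001278 -0.42215909  0.80252402] 0.09777908457564
```

Request:
{"name": "play_rows", "arguments": {"increments": [[[0.0006,0.004,0],[0,0,0]],[[0.0006,0.004,0],[0,0,0]],[[0,0.003,0],[0,0,0]],[[0,0.002,0],[0,0,0]],[[0,0,0],[0,0,0]],[[0,0,0],[0,0,0]]]}}

```text
t: 8.52
eef_pos: [0.5326, -0.1352, 0.1711]
tool_rot: [0.706, -0.706, -0.033, 0.033]
contact_force: [-0.1, 0.0, -1.6]
gripper_width: 0.273
```

Request:
{"name": "play_rows", "arguments": {"increments": [[[0,0.002,0.0009],[0,0,0]],[[0,0.002,0.0008],[0,0,0]],[[0,0.001,0],[0,0,0]],[[0,0.001,0],[0,0,0]],[[0,0,0],[0,0,0]],[[0,0,0],[0,0,0]],[[0,0,0],[0,0,0]]]}}

```text
t: 9.1
eef_pos: [0.5326, -0.1335, 0.1654]
tool_rot: [-0.706, 0.706, 0.033, -0.033]
contact_force: [-0.4, 1.1, -1.6]
gripper_width: 0.272
```

Request:
{"name": "play_rows", "arguments": {"increments": [[[0,0.0005,0],[0,0,0]],[[0,0.0005,0],[0,0,0]],[[0,0,0],[0,0,0]],[[0,0,0],[0,0,0]]]}}

```text
t: 9.43
eef_pos: [0.5325, -0.1335, 0.1643]
tool_rot: [-0.706, 0.706, 0.033, -0.033]
contact_force: [0.2, 0.4, -1.0]
gripper_width: 0.267
```

Request:
{"name": "play_rows", "arguments": {"increments": [[[0,0.0005,0],[0,0,0]],[[0,0.0005,0],[0,0,0]],[[0,0,0],[0,0,0]],[[0,0,0],[0,0,0]]]}}

```text
t: 9.77
eef_pos: [0.5325, -0.1335, 0.1633]
tool_rot: [0.706, -0.706, -0.033, 0.033]
contact_force: [0.2, -0.0, -0.9]
gripper_width: 0.274
```

Request:
{"name": "play_rows", "arguments": {"increments": [[[0,0.0005,0],[0,0,0]],[[0,0.0005,0],[0,0,0]],[[0,0,0],[0,0,0]],[[0,0,0],[0,0,0]]]}}

```text
t: 10.1
eef_pos: [0.5325, -0.1335, 0.1623]
tool_rot: [-0.706, 0.706, 0.033, -0.033]
contact_force: [0.0, -0.2, -0.9]
gripper_width: 0.27
```

Request:
{"name": "play_rows", "arguments": {"increments": [[[0,0.0005,0],[0,0,0]],[[0,0.0005,0],[0,0,0]],[[0,0,0],[0,0,0]],[[0,0,0],[0,0,0]]]}}

```text
t: 10.43
eef_pos: [0.5325, -0.1335, 0.1613]
tool_rot: [-0.706, 0.706, 0.033, -0.033]
contact_force: [-0.5, -0.4, -2.0]
gripper_width: 0.275
```

Request:
{"name": "play_rows", "arguments": {"increments": [[[0,0.0005,0],[0,0,0]],[[0,0.0005,0],[0,0,0]],[[0,0,0],[0,0,0]],[[0,0,0],[0,0,0]]]}}

```text
t: 10.77
eef_pos: [0.5325, -0.1335, 0.1603]
tool_rot: [0.706, -0.706, -0.033, 0.033]
contact_force: [-0.3, -0.8, -1.3]
gripper_width: 0.268
```

Request:
{"name": "play_rows", "arguments": {"increments": [[[0,0.0005,0],[0,0,0]],[[0,0.0005,0],[0,0,0]],[[0,0,0],[0,0,0]],[[0,0,0],[0,0,0]]]}}

```text
t: 11.1
eef_pos: [0.5325, -0.1335, 0.1593]
tool_rot: [0.706, -0.706, -0.033, 0.033]
contact_force: [0.2, -0.7, -3.0]
gripper_width: 0.274
```

Request:
{"name": "play_rows", "arguments": {"increments": [[[0,0.0005,0],[0,0,0]],[[0,0.0005,0],[0,0,0]],[[0,0,0],[0,0,0]],[[0,0,0],[0,0,0]]]}}

```text
t: 11.43
eef_pos: [0.5325, -0.1334, 0.1583]
tool_rot: [0.706, -0.706, -0.033, 0.033]
contact_force: [-0.1, 0.2, -0.6]
gripper_width: 0.273
```

Request:
{"name": "play_rows", "arguments": {"increments": [[[0,0.0005,0],[0,0,0]],[[0,0,0],[0,0,0]],[[0,0,0],[0,0,0]]]}}

```text
t: 11.68
eef_pos: [0.5326, -0.1334, 0.1578]
tool_rot: [0.706, -0.706, -0.033, 0.033]
contact_force: [0.5, -0.1, -1.1]
gripper_width: 0.271
```

Request:
{"name": "play_rows", "arguments": {"increments": [[[0,0.0005,0],[0,0,0]],[[0,0,0],[0,0,0]],[[0,0,0],[0,0,0]]]}}

```text
t: 11.93
eef_pos: [0.5326, -0.1335, 0.1573]
tool_rot: [0.706, -0.706, -0.033, 0.033]
contact_force: [0.4, -0.1, -1.3]
gripper_width: 0.268
```

Still no contact. A numeric depth check of the tip and head from the side camera should say whether the blade is in the slot.

```bash
python3 - <<'E'
from h import *
c=cam("wrist");s=cam("side")
def proj(c,X):
    K=np.array(c["intrinsics"]);q=c["Rc"].T@(X-c["o"]);return (K@q/q[2])[:2]
H=np.array([.532,-.135,.078]);pw=proj(c,H).round().astype(int);ps=proj(s,H).round().astype(int)
f=lambda c,p,n:cv2.resize(c["color"][p[1]-n:p[1]+n,p[0]-n:p[0]+n],(400,400),interpolation=cv2.INTER_CUBIC)
save("i.png",np.hstack([f(c,pw,40),f(s,ps-[0,8],32)]))
print(pw,ps);to([.532,-.135,.078])
E
```

```text
[316 258] [363 239]
t 12.03 eef [ 0.5326 -0.1335  0.1573] R [[0.996, 0.0, -0.093], [0.093, -0.0, 0.996], [0.0, -1.0, -0.0]] yawx 5.31 shift mm [-0.7 79.3 -1.5] q7 -0.02 w 0.27077886124397543 F [ 0.07  0.37 -1.79] M [ 0.002 -0.02  -0.015]
```

View pics/i.png

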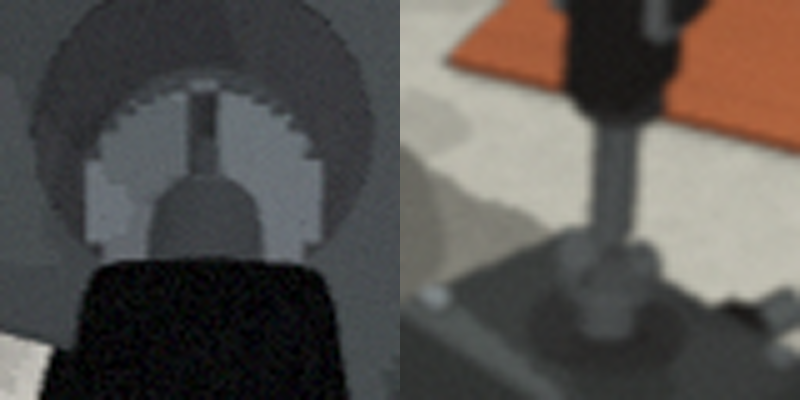

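Both views show the blade in the slot: the slot lies in line above the shank at (202,130), and in the side view the tip sits between the head's two halves. I carry on down until I feel the spring.

Request:
{"name": "play_rows", "arguments": {"increments": [[[0,0.0005,0],[0,0,0]],[[0,0,0],[0,0,0]],[[0,0,0],[0,0,0]]]}}

```text
t: 12.28
eef_pos: [0.5326, -0.1335, 0.1569]
tool_rot: [-0.706, 0.706, 0.033, -0.033]
contact_force: [0.2, 0.1, -0.5]
gripper_width: 0.273
```

Request:
{"name": "play_rows", "arguments": {"increments": [[[0,0.0005,0],[0,0,0]],[[0,0,0],[0,0,0]],[[0,0,0],[0,0,0]]]}}

```text
t: 12.53
eef_pos: [0.5326, -0.1335, 0.1564]
tool_rot: [-0.706, 0.706, 0.033, -0.033]
contact_force: [0.1, -0.1, 0.6]
gripper_width: 0.275
```

Request:
{"name": "play_rows", "arguments": {"increments": [[[0,0.0005,0],[0,0,0]],[[0,0,0],[0,0,0]],[[0,0,0],[0,0,0]]]}}

```text
t: 12.78
eef_pos: [0.5327, -0.1335, 0.1559]
tool_rot: [-0.706, 0.706, 0.033, -0.033]
contact_force: [-0.8, -0.2, 1.6]
gripper_width: 0.272
```

Request:
{"name": "play_rows", "arguments": {"increments": [[[0,0.0005,0],[0,0,0]],[[0,0,0],[0,0,0]],[[0,0,0],[0,0,0]]]}}

```text
t: 13.03
eef_pos: [0.5327, -0.1335, 0.1554]
tool_rot: [-0.706, 0.706, 0.033, -0.033]
contact_force: [-2.2, -0.4, 2.6]
gripper_width: 0.275
```

Request:
{"name": "play_rows", "arguments": {"increments": [[[0,0.0004,0],[0,0,0]],[[0,0,0],[0,0,0]],[[0,0,0],[0,0,0]]]}}

```text
t: 13.28
eef_pos: [0.5327, -0.1335, 0.155]
tool_rot: [-0.706, 0.706, 0.033, -0.033]
contact_force: [-1.1, -0.3, 3.4]
gripper_width: 0.272
```

Request:
{"name": "play_rows", "arguments": {"increments": [[[0,0,0],[0,0,0]],[[0,0,0],[0,0,0]]]}}

```text
t: 13.45
eef_pos: [0.5327, -0.1335, 0.155]
tool_rot: [-0.706, 0.706, 0.033, -0.033]
contact_force: [-0.9, -0.9, 3.8]
gripper_width: 0.275
```

Request:
{"name": "play_rows", "arguments": {"increments": [[[0.0001,0,0],[0,3,0]],[[0.0001,0,0],[0,3,0]],[[0.0001,0,0],[0,3,0]],[[0.0001,0,0],[0,3,0]],[[0,0,0],[0,0,0]]]}}

```text
t: 13.87
eef_pos: [0.5328, -0.1335, 0.1549]
tool_rot: [-0.706, 0.706, -0.042, 0.042]
contact_force: [-1.9, 0.1, 3.7]
gripper_width: 0.275
```

```bash
python3 -c "
from h import *
to([.532,-.135,.155])"
```

```text
t 13.87 eef [ 0.5328 -0.1335  0.1549] R [[0.993, -0.0, 0.118], [-0.118, -0.0, 0.993], [-0.0, -1.0, -0.0]] yawx -6.78 shift mm [-0.6 -0.1 -1.6] q7 -0.21 w 0.2748550724715779 F [-1.87  0.11  3.71] M [0.009 0.46  0.056]
```

Request:
{"name": "play_rows", "arguments": {"increments": [[[0.0001,0,0],[0,3,0]],[[0.0001,0,0],[0,3,0]],[[0.0001,0,0],[0,3,0]],[[0.0001,0,0],[0,3,0]],[[0.0001,0,0],[0,3,0]],[[0,0,0],[0,0,0]]]}}

```text
t: 14.37
eef_pos: [0.5333, -0.1335, 0.1549]
tool_rot: [-0.694, 0.695, -0.133, 0.133]
contact_force: [-1.2, -0.2, 3.2]
gripper_width: 0.271
```

Request:
{"name": "play_rows", "arguments": {"increments": [[[0.0001,0,0],[0,3,0]],[[0.0001,0,0],[0,3,0]],[[0.0001,0,0],[0,3,0]],[[0.0001,0,0],[0,3,0]],[[0.0001,0,0],[0,3,0]],[[0,0,0],[0,0,0]]]}}

```text
t: 14.87
eef_pos: [0.5337, -0.1338, 0.1549]
tool_rot: [-0.671, 0.671, -0.222, 0.222]
contact_force: [-1.2, 0.2, 2.9]
gripper_width: 0.269
```

```bash
python3 -c "
from h import *
to([.532,-.135,.155])"
```

```text
t 14.87 eef [ 0.5337 -0.1338  0.1549] R [[0.802, -0.0, 0.597], [-0.597, -0.0, 0.802], [-0.0, -1.0, -0.0]] yawx -36.64 shift mm [-0.6 -0.1 -2. ] q7 -0.68 w 0.26935800937155857 F [-1.15  0.17  2.87] M [0.038 0.555 0.04 ]
```

Request:
{"name": "play_rows", "arguments": {"increments": [[[0.0001,0,0],[0,2,0]],[[0,0,0],[0,2,0]],[[0.0001,0,0],[0,2,0]],[[0,0,0],[0,0,0]]]}}

```text
t: 15.2
eef_pos: [0.5339, -0.1339, 0.1549]
tool_rot: [-0.659, 0.659, -0.257, 0.257]
contact_force: [-1.6, 0.2, 4.0]
gripper_width: 0.271
```

```bash
python3 -c "
from h import *
to([.532,-.135,.155])"
```

```text
t 15.2 eef [ 0.5339 -0.1339  0.1549] R [[0.736, -0.0, 0.676], [-0.676, -0.0, 0.736], [-0.0, -1.0, -0.0]] yawx -42.57 shift mm [-0.7 -0.1 -2.1] q7 -0.77 w 0.2711668313689059 F [-1.63  0.23  3.99] M [0.028 0.518 0.059]
```

Request:
{"name": "play_rows", "arguments": {"increments": [[[0.0001,0,0],[0,1.5,0]],[[0,0,0],[0,1.5,0]],[[0,0,0],[0,0,0]]]}}

```text
t: 15.45
eef_pos: [0.534, -0.134, 0.1548]
tool_rot: [-0.652, 0.652, -0.275, 0.275]
contact_force: [-1.5, 0.6, 3.3]
gripper_width: 0.268
```

```bash
python3 -c "
from h import *
to([.532,-.135,.155])"
```

```text
t 15.45 eef [ 0.534  -0.134   0.1548] R [[0.698, -0.0, 0.716], [-0.716, 0.0, 0.698], [-0.0, -1.0, -0.0]] yawx -45.73 shift mm [-0.6 -0.2 -2.1] q7 -0.82 w 0.2683828572222136 F [-1.54  0.62  3.27] M [0.167 0.6   0.079]
```

Request:
{"name": "play_rows", "arguments": {"increments": [[[0,0,0],[0,1,0]],[[0.0001,0,0],[0,1,0]],[[0,0,0],[0,0,0]]]}}

```text
t: 15.7
eef_pos: [0.534, -0.134, 0.1549]
tool_rot: [-0.647, 0.647, -0.286, 0.286]
contact_force: [-1.7, 0.0, 3.4]
gripper_width: 0.269
```

```bash
python3 -c "
from h import *
to([.532,-.135,.155])"
```

```text
t 15.7 eef [ 0.534  -0.134   0.1549] R [[0.672, -0.0, 0.74], [-0.74, 0.0, 0.672], [-0.0, -1.0, -0.0]] yawx -47.74 shift mm [-0.6 -0.1 -2.2] q7 -0.85 w 0.26864047118169043 F [-1.67  0.    3.38] M [0.08  0.645 0.023]
```

Request:
{"name": "play_rows", "arguments": {"increments": [[[0,0,0],[0,1,0]],[[0,0,0],[0,0,0]]]}}

```text
t: 15.87
eef_pos: [0.5341, -0.134, 0.1549]
tool_rot: [-0.644, 0.644, -0.292, 0.292]
contact_force: [-2.9, 1.6, 3.6]
gripper_width: 0.269
```

```bash
python3 -c "
from h import *
to([.532,-.135,.155])"
```

```text
t 15.87 eef [ 0.5341 -0.134   0.1549] R [[0.659, -0.0, 0.752], [-0.752, -0.0, 0.659], [-0.0, -1.0, -0.0]] yawx -48.75 shift mm [-0.7 -0.1 -2.2] q7 -0.87 w 0.2689798960116228 F [-2.94  1.55  3.65] M [0.127 0.722 0.08 ]
```

Request:
{"name": "play_rows", "arguments": {"increments": [[[0,0,0],[0,1,0]],[[0,0,0],[0,0,0]],[[0,0,0],[0,0,0]]]}}

```text
t: 16.12
eef_pos: [0.5341, -0.134, 0.1549]
tool_rot: [-0.642, 0.642, -0.297, 0.297]
contact_force: [-2.4, -0.1, 3.6]
gripper_width: 0.271
```

```bash
python3 -c "
from h import *
to([.532,-.135,.155])"
```

```text
t 16.12 eef [ 0.5341 -0.134   0.1549] R [[0.647, -0.0, 0.763], [-0.763, -0.0, 0.647], [-0.0, -1.0, -0.0]] yawx -49.69 shift mm [-0.6 -0.1 -2.2] q7 -0.89 w 0.271109926916143 F [-2.43 -0.07  3.56] M [0.058 0.762 0.05 ]
```

Request:
{"name": "play_rows", "arguments": {"increments": [[[0,0,0],[0,1,0]],[[0,0,0],[0,0,0]],[[0,0,0],[0,0,0]]]}}

```text
t: 16.37
eef_pos: [0.5341, -0.1341, 0.1549]
tool_rot: [-0.639, 0.639, -0.303, 0.303]
contact_force: [-2.7, 0.2, 3.5]
gripper_width: 0.278
```

```bash
python3 -c "
from h import *
to([.532,-.135,.155])"
```

```text
t 16.37 eef [ 0.5341 -0.1341  0.1549] R [[0.633, -0.0, 0.774], [-0.774, 0.0, 0.633], [-0.0, -1.0, -0.0]] yawx -50.7 shift mm [-0.6 -0.1 -2.2] q7 -0.9 w 0.2780227363449994 F [-2.67  0.18  3.45] M [0.072 0.76  0.044]
```

Request:
{"name": "play_rows", "arguments": {"increments": [[[0,0,-0.0003],[0,1,0]],[[0,0,0],[0,1,0]],[[0,0,0],[0,0,0]],[[0,0,0],[0,0,0]]]}}

```text
t: 16.7
eef_pos: [0.534, -0.1342, 0.1549]
tool_rot: [0.634, -0.634, 0.314, -0.314]
contact_force: [-1.4, 0.7, 4.9]
gripper_width: 0.274
```

```bash
python3 -c "
from h import *
to([.532,-.135,.155])"
```

```text
t 16.7 eef [ 0.534  -0.1342  0.1549] R [[0.606, 0.0, 0.795], [-0.795, 0.0, 0.606], [0.0, -1.0, 0.0]] yawx -52.69 shift mm [-0.6 -0.1 -2.1] q7 -0.93 w 0.27354189461183853 F [-1.43  0.66  4.88] M [0.187 0.605 0.045]
```

Request:
{"name": "play_rows", "arguments": {"increments": [[[0,0,0],[0,1,0]],[[0,0,0],[0,0,0]],[[0,0,0],[0,0,0]]]}}

```text
t: 16.95
eef_pos: [0.5341, -0.1342, 0.155]
tool_rot: [0.631, -0.631, 0.319, -0.319]
contact_force: [-1.5, 0.9, 4.2]
gripper_width: 0.275
```

```bash
python3 -c "
from h import *
to([.532,-.135,.155])"
```

```text
t 16.95 eef [ 0.5341 -0.1342  0.155 ] R [[0.592, 0.0, 0.806], [-0.806, -0.0, 0.592], [0.0, -1.0, 0.0]] yawx -53.7 shift mm [-0.6 -0.  -2.1] q7 -0.95 w 0.27512057286503605 F [-1.54  0.87  4.25] M [0.189 0.587 0.038]
```

```bash
cat > slot.py <<'E'
from h import *
def slot(name=None):
    c=cam("wrist");e,R,o=tool()
    K=np.array(c["intrinsics"]);q=c["Rc"].T@(np.array([.532,-.135,.076])-c["o"]);u0,v0=(K@q/q[2])[:2].round().astype(int)
    g=cv2.cvtColor(c["color"],cv2.COLOR_RGB2GRAY).astype(float)
    print("head px",u0,v0,"shank row depth",c["range_z"][v0-30:v0+10:4,u0].round(3))
    for v in range(v0-26,v0+4,2): print(v,g[v,u0-14:u0+16].astype(int))
    if name: save(name,cv2.resize(c["color"][v0-45:v0+25,u0-35:u0+35],(500,500),interpolation=cv2.INTER_CUBIC))
    return c
if __name__=="__main__": slot("j.png")
E
python3 slot.py
```

```text
head px 316 259 shank row depth [0.255 0.239 0.233 0.24  0.24  0.234 0.227 0.22  0.213 0.208]
233 [49 51 52 46 49 47 56 61 67 67 65 67 67 66 61 71 68 69 70 71 71 69 71 65
 60 62 55 61 58 58]
235 [ 52  52  55  62  68  67  69  69  87 104 100  96 102  97  85  69  69  63
  67  68  70  73  75  70  70  71  66  64  57  56]
237 [ 64  63  64  64  61  68  72  79  85  72  73  78  70  57  72 100 111 110
 101 104 111  95  73  64  68  76  75  73  68  65]
239 [ 68  72  95  99 106 110 107 112  97  64  49  51  52  49  62  96 112 111
 109 111 108 113 110 108 111  90  73  74  79  83]
241 [104 111 110 112 111 110 110 113 113  78  51  48  52  53  50  93 113 113
 109 113 110 113 112 111 111 111 110 114 112  89]
243 [108 110 112 112 110 109 112 111 110  85  58  45  49  48  49  74 102 112
 110 109 113 109 112 111 111 110 110 109 111 113]
245 [111 109 108 111 111 113 111 110 111  98  66  48  52  50  54  72 102 112
 112 111 111 109 111 111 112 112 111 114 111 112]
247 [112 112 115 111 111 111 112 111 111 108  78  47  49  62  64  63  94 112
 112 111 112 112 111 111 110 112 112 108 112 111]
249 [111 110 110 103
[... 168 characters left out ...]
 68  64  67  97
 111 112 115 111 110 112 113 110 110 111 112 109]
253 [ 97  97  95  90  92  98 100  99  96  98  82  66  62  72  75  70  83  82
  86 106 111 113 111 112 114 113 111 112 111 111]
255 [ 95  98  98  96  97  97  99  86  72  64  61  63  65  65  68  67  68  70
  71  69  70  78 104 112 115 111 112 115 109 112]
257 [ 97  95  99  97  96  88  66  60  60  62  65  62  67  66  70  69  68  71
  71  72  75  69  68  74  99 113 109 114 109 113]
259 [ 97  96  98  99  86  66  56  62  63  62  66  67  68  67  68  66  68  70
  72  69  67  71  69  70  67  90 108 112 110 113]
261 [ 97  99  96  99  76  57  59  61  62  62  65  65  65  65  67  71  68  71
  69  69  72  68  71  72  69  78  94 104 111 112]
```

View pics/j.png

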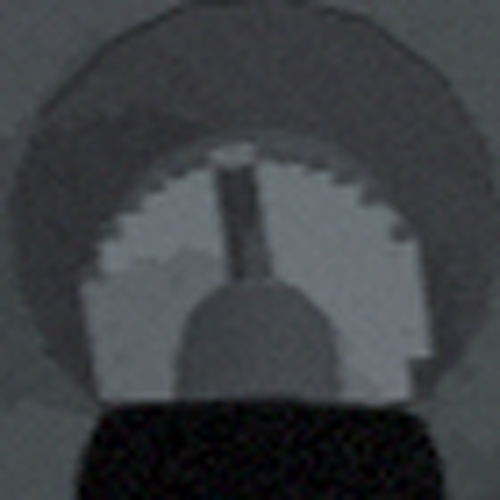

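```bash
cat > slot.py <<'E'
from h import *
def slot():
    to([.532,-.135,.155]); c=cam("wrist");e,R,o=tool()
    K=np.array(c["intrinsics"]);q=c["Rc"].T@(np.array([.532,-.135,.076])-c["o"]);u0,v0=(K@q/q[2])[:2].round().astype(int)
    g=cv2.cvtColor(c["color"],cv2.COLOR_RGB2GRAY).astype(float); pts=[]
    for v in range(v0-20,v0-7):
        w=g[v,u0-12:u0+12]; d=np.clip(88-w,0,None); pts.append(ray(c,u0-12+(d*np.arange(24)).sum()/d.sum(),v,.076)[:2]*1000)
    l=cv2.fitLine(np.array(pts,np.float32),cv2.DIST_HUBER,0,.01,.01).ravel(); a=np.degrees(np.arctan2(l[1],l[0]))%180
    yaw=np.degrees(np.arctan2(R[1,0],R[0,0])); print("slot dir",a.round(2),"lag behind tool",((a-yaw)%180-90).round(2))
slot()
E
python3 slot.py
```

```text
t 17.0 eef [ 0.5341 -0.1342  0.155 ] R [[0.592, 0.0, 0.806], [-0.806, -0.0, 0.592], [0.0, -1.0, 0.0]] yawx -53.69 shift mm [-0.6 -0.  -2.1] q7 -0.95 w 0.2730425425044638 F [-1.71  0.5   3.9 ] M [0.232 0.572 0.051]
slot dir 42.73 lag behind tool 6.41
```

Request:
{"name": "play_rows", "arguments": {"increments": [[[0,0,0],[0,1,0]],[[0,0,0],[0,1,0]],[[0,0,0],[0,0,0]],[[0,0,0],[0,0,0]]]}}

```text
t: 17.38
eef_pos: [0.5341, -0.1343, 0.1549]
tool_rot: [0.625, -0.625, 0.33, -0.33]
contact_force: [-2.1, 0.6, 3.5]
gripper_width: 0.276
```

```bash
python3 slot.py
```

```text
t 17.38 eef [ 0.5341 -0.1343  0.1549] R [[0.564, 0.0, 0.826], [-0.826, -0.0, 0.564], [0.0, -1.0, 0.0]] yawx -55.69 shift mm [-0.6 -0.1 -2.1] q7 -0.98 w 0.27642240928244977 F [-2.08  0.62  3.49] M [0.185 0.498 0.118]
slot dir 43.37 lag behind tool 9.05
```

The slot direction has stopped moving (42.7°, then 43.4°) while the lag and moment rose (6.4° to 9.1°, 0.05 to 0.12 N m), so it is at the stop. I relieve the twist and lift.

Request:
{"name": "play_rows", "arguments": {"increments": [[[0,0,0],[0,-2,0]],[[0,0,0],[0,-2.5,0]],[[0,0,0],[0,0,0]],[[0,-0.002,0],[0,0,0]],[[0,-0.004,0],[0,0,0]],[[0,-0.006,0],[0,0,0]],[[0,-0.015,0],[0,0,0]],[[0,-0.02,0],[0,0,0]],[[0,-0.023,0],[0,0,0]],[[0,0,0],[0,0,0]],[[0,0,0],[0,0,0]]]}}

```text
t: 18.35
eef_pos: [0.5348, -0.1345, 0.2263]
tool_rot: [0.638, -0.637, 0.305, -0.307]
contact_force: [0.2, 0.6, -1.7]
gripper_width: 0.275
```

```bash
python3 - <<'E'
from h import *
to([.543,.166,.225],25.7)
c=cam("wrist")
K=np.array(c["intrinsics"]);q=c["Rc"].T@(np.array([.532,-.135,.078])-c["o"]);u0,v0=(K@q/q[2])[:2].round().astype(int)
g=cv2.cvtColor(c["color"],cv2.COLOR_RGB2GRAY).astype(float);pts=[]
for v in range(v0-8,v0+3):
    w=g[v,u0-9:u0+10]; d=np.clip(np.median(w)-15-w,0,None)
    if d.sum(): pts.append(ray(c,u0-9+(d*np.arange(19)).sum()/d.sum(),v,.078)[:2]*1000)
l=cv2.fitLine(np.array(pts,np.float32),cv2.DIST_HUBER,0,.01,.01).ravel();print("slot",np.degrees(np.arctan2(l[1],l[0]))%180,u0,v0)
P=world(c);m=(np.hypot(P[...,0]-.532,P[...,1]+.135)<.012)&(abs(P[...,2]-.076)<.01);print("head z",np.percentile(P[m][:,2],[50,90]))
save("k.png",cv2.resize(c["color"][v0-40:v0+60,u0-50:u0+50],(500,500),interpolation=cv2.INTER_CUBIC))
p=P[(abs(P[...,2]-.05)<.004)&(np.hypot(P[...,0]-.532,P[...,1]+.135)<.075)];print(cv2.minAreaRect((p[:,:2]*1000).astype(np.float32)))
E
```

```text
t 18.35 eef [ 0.5348 -0.1345  0.2263] R [[0.626, 0.003, 0.78], [-0.78, -0.001, 0.626], [0.003, -1.0, 0.002]] yawx -51.23 shift mm [-229.2    1.1  194.6] q7 -0.87 w 0.275141036335793 F [ 0.19  0.6  -1.73] M [-0.014 -0.023 -0.024]
turn about tool y for +yaw = -76.93 (tool y down)
slot 44.34178 315 229
head z [0.07777548 0.07873379]
((531.8842163085938, -134.78529357910156), (80.09557342529297, 110.04036712646484), 78.70210266113281)
```

View pics/k.png

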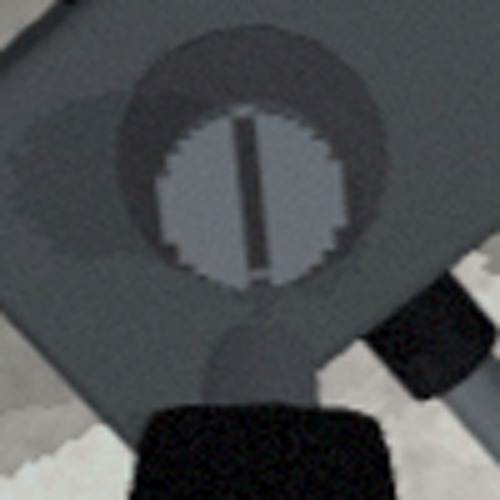

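The crop shows the head clear of the driver with its slot from (243,115) to (260,275). The measured slot angle is 44.3° against the block's y axis at 78.7°, which gives vent ≈ 1.20. The head is back at its unpushed height. Returning the driver now.

Request:
{"name": "play_rows", "arguments": {"increments": [[[0,0,0],[0,-7,0]],[[0,0,0],[0,-7,0]],[[0,0,0],[0,-7,0]],[[0,0,0],[0,-7,0]],[[0,0,0],[0,-7,0]],[[0,0,0],[0,-7,0]],[[0,0,0],[0,-7,0]],[[0,0,0],[0,-7,0]],[[0,0,0],[0,-7,0]],[[0,0,0],[0,-7,0]],[[0,0,0],[0,-6.9,0]],[[0,0,0],[0,0,0]]]}}

```text
t: 19.4
eef_pos: [0.533, -0.1343, 0.2234]
tool_rot: [0.69, -0.689, -0.158, 0.159]
contact_force: [-0.3, 0.2, -1.1]
gripper_width: 0.274
```

Request:
{"name": "play_rows", "arguments": {"increments": [[[0.0138,0,0.0267],[0,0,0]],[[0.0138,0,0.0267],[0,0,0]],[[0.0138,0,0.0267],[0,0,0]],[[0.0138,0,0.0267],[0,0,0]],[[0.0138,0,0.0267],[0,0,0]],[[0.0138,0,0.0267],[0,0,0]],[[0.0138,0,0.0267],[0,0,0]],[[0.0138,0,0.0267],[0,0,0]],[[0.0138,0,0.0267],[0,0,0]],[[0.0136,0,0.0267],[0,0,0]],[[0,0,0],[0,0,0]],[[0,0,0],[0,0,0]],[[0,0,0],[0,0,0]]]}}

```text
t: 20.48
eef_pos: [0.5419, 0.1653, 0.224]
tool_rot: [-0.689, 0.69, 0.156, -0.157]
contact_force: [0.2, -0.9, -1.9]
gripper_width: 0.273
```

```bash
python3 - <<'E'
from h import *
to([.5429,.1659,.225],25.7)
c=cam("wrist");c0=dict(np.load("w2.npz"))
for k in(c0,c):
    P=world(k);e,R,o=tool()
    for v in range(256,266,3): print(((P[v,310:325].mean(0)-e)@R*1000).round(1),end=" ")
    print()
K=np.array(c["intrinsics"]);q=c["Rc"].T@(np.array([.543,.164,.09])-c["o"]);u0,v0=(K@q/q[2])[:2].round().astype(int)
f=lambda k:cv2.resize(k["color"][v0-50:v0+50,u0-50:u0+50],(400,400),interpolation=cv2.INTER_CUBIC)
save("l.png",np.hstack([f(c0),f(c)]))
E
```

```text
t 20.48 eef [0.5419 0.1653 0.224 ] R [[0.902, -0.001, -0.432], [0.432, -0.001, 0.902], [-0.002, -1.0, -0.0]] yawx 25.58 shift mm [ 1.2 -1.   0.1] q7 -0.21 w 0.27265707662112754 F [ 0.19 -0.88 -1.85] M [-0.036  0.011 -0.02 ]
turn about tool y for +yaw = -0.12 (tool y down)
[ 1.5 65.6  5.4] [ 1.4 60.4  5.5] [ 1.4 55.2  5.6] [ 1.4 50.8  5.6] 
[ 0.1 66.6  5.4] [ 0.1 61.3  5.4] [ 0.1 56.3  5.5] [ 0.1 51.7  5.5]
```

View pics/l.png

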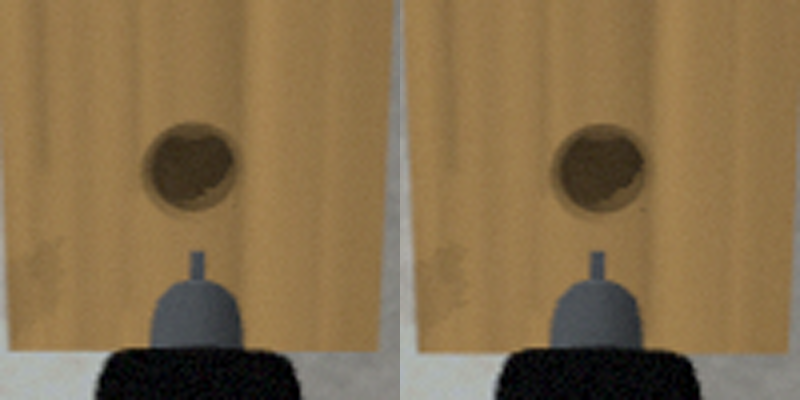

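The picture shows the driver sitting in the grip as it did at the start, with the blade at (597,265) just to the left of the hole's centre (600,170). I shift it 0.6 mm and insert.

Request:
{"name": "play_rows", "arguments": {"increments": [[[0.0006,0.02,0],[0,0,0]],[[0,0.02,0],[0,0,0]],[[0,0.02,0],[0,0,0]],[[0,0.006,0],[0,0,0]],[[0,0.006,0],[0,0,0]],[[0,0.006,0],[0,0,0]],[[0,0,0],[0,0,0]]]}}

```text
t: 21.12
eef_pos: [0.5428, 0.1657, 0.1465]
tool_rot: [-0.689, 0.69, 0.157, -0.157]
contact_force: [-0.5, 0.3, -1.7]
gripper_width: 0.273
```

Request:
{"name": "play_rows", "arguments": {"increments": [[[0,0.006,0],[0,0,0]],[[0,0.006,0],[0,0,0]],[[0,0.006,0],[0,0,0]],[[0,0.006,0],[0,0,0]],[[0,0.006,0],[0,0,0]],[[0,0,0],[0,0,0]]]}}

```text
t: 21.62
eef_pos: [0.542, 0.166, 0.1154]
tool_rot: [-0.689, 0.689, 0.157, -0.158]
contact_force: [0.7, -0.3, -2.1]
gripper_width: 0.276
```

Going in freely. The last 15 mm follow.

Request:
{"name": "play_rows", "arguments": {"increments": [[[0,0.005,0],[0,0,0]],[[0,0.004,0],[0,0,0]],[[0,0.003,0],[0,0,0]],[[0,0.0015,0],[0,0,0]],[[0,0,0],[0,0,0]],[[0,0,0],[0,0,0]]]}}

```text
t: 22.12
eef_pos: [0.5429, 0.1664, 0.1034]
tool_rot: [0.689, -0.689, -0.157, 0.157]
contact_force: [0.1, -0.7, -1.6]
gripper_width: 0.273
```

Request:
{"name": "play_rows", "arguments": {"increments": [[[0,0.0007,0],[0,0,0]],[[0,0.0003,0],[0,0,0]],[[0,0,0],[0,0,0]]]}}

```text
t: 22.37
eef_pos: [0.5429, 0.1663, 0.1025]
tool_rot: [-0.689, 0.689, 0.157, -0.157]
contact_force: [-0.4, 0.3, -0.7]
gripper_width: 0.271
```

Request:
{"name": "play_rows", "arguments": {"increments": [[[0,0.001,0],[0,0,0]],[[0,0.001,0],[0,0,0]],[[0,0,0],[0,0,0]]]}}

```text
t: 22.62
eef_pos: [0.5427, 0.1662, 0.1002]
tool_rot: [-0.689, 0.689, 0.157, -0.157]
contact_force: [-0.4, -0.4, -1.6]
gripper_width: 0.273
```

Request:
{"name": "play_rows", "arguments": {"increments": [[[0,0.0005,0],[0,0,0]],[[0,0,0],[0,0,0]],[[0,0,0],[0,0,0]]]}}

```text
t: 22.87
eef_pos: [0.5429, 0.1664, 0.0999]
tool_rot: [-0.689, 0.689, 0.157, -0.157]
contact_force: [0.2, -0.0, -2.0]
gripper_width: 0.264
```

Request:
{"name": "play_rows", "arguments": {"increments": [[[0,0.0007,0],[0,0,0]],[[0,0,0],[0,0,0]],[[0,0,0],[0,0,0]]]}}

```text
t: 23.12
eef_pos: [0.5429, 0.1664, 0.0998]
tool_rot: [-0.689, 0.69, 0.157, -0.157]
contact_force: [-3.0, -0.5, 5.8]
gripper_width: 0.274
```

Request:
{"name": "play_rows", "arguments": {"increments": [[[0,0.0005,0],[0,0,0]],[[0,0,0],[0,0,0]],[[0,0,0],[0,0,0]]]}}

```text
t: 23.37
eef_pos: [0.5429, 0.1664, 0.0998]
tool_rot: [-0.689, 0.69, 0.157, -0.157]
contact_force: [-3.1, -2.3, 9.8]
gripper_width: 0.271
```

The collar is down on the stand. I open the gripper and go straight up.

Request:
{"name": "play_rows", "arguments": {"increments": [[[0,0,0],[0,0,0]],[[0,0,0],[0,0,0]],[[0,0,0],[0,0,0]],[[0,0,0],[0,0,0]],[[0,0,0],[0,0,0]],[[0,0,0],[0,0,0]],[[0,0,0],[0,0,0]],[[0,0,0],[0,0,0]],[[0,0,0],[0,0,0]],[[0,0,0],[0,0,0]]], "gripper": 0.085}}

```text
t: 24.2
eef_pos: [0.5428, 0.1664, 0.0987]
tool_rot: [-0.689, 0.689, 0.157, -0.157]
contact_force: [0.8, 0.8, 0.3]
gripper_width: 0.995
```

Request:
{"name": "play_rows", "arguments": {"increments": [[[0,-0.01,0],[0,0,0]],[[0,-0.02,0],[0,0,0]],[[0,-0.03,0],[0,0,0]],[[0,-0.03,0],[0,0,0]],[[0,-0.03,0],[0,0,0]],[[0,-0.03,0],[0,0,0]],[[0,-0.03,0],[0,0,0]],[[0,-0.03,0],[0,0,0]],[[0,0,0],[0,0,0]],[[0,0,0],[0,0,0]],[[0,0,0],[0,0,0]],[[0,0,0],[0,0,0]]]}}

```text
t: 25.2
eef_pos: [0.5421, 0.1659, 0.3077]
tool_rot: [-0.689, 0.689, 0.157, -0.158]
contact_force: [-0.1, -0.7, -0.5]
gripper_width: 0.996
```

```bash
python3 - <<'E'
from h import *
to([.543,.164,.31],25.4)
c=cam("wrist");save("m.png",c["color"]);P=world(c)
near=np.hypot(P[...,0]-.542,P[...,1]-.1645)<.06
for nm,m in(("handle",near&(P[...,2]>.15)&(P[...,2]<.18)),("stand",near&(abs(P[...,2]-.07)<.006))):
    p=P[m];print(nm,len(p),np.percentile(p[:,2],[5,50,95]).round(4),cv2.minAreaRect((p[:,:2]*1000).astype(np.float32)))
E
```

```text
t 25.2 eef [0.5421 0.1659 0.3077] R [[0.901, -0.002, -0.434], [0.434, -0.001, 0.901], [-0.002, -1.0, 0.0]] yawx 25.71 shift mm [-0.1 -2.3 -2.1] q7 -0.15 w 0.9959512990186424 F [-0.07 -0.65 -0.47] M [-0.041 -0.008 -0.015]
turn about tool y for +yaw = 0.31 (tool y down)
handle 1123 [0.153  0.1565 0.1611] ((542.7188110351562, 165.4164276123047), (23.59893798828125, 32.91484069824219), 26.36380958557129)
stand 4450 [0.069  0.0704 0.0717] ((542.9342651367188, 163.89852905273438), (80.30021667480469, 80.4543228149414), 25.428173065185547)
```

View pics/m.png

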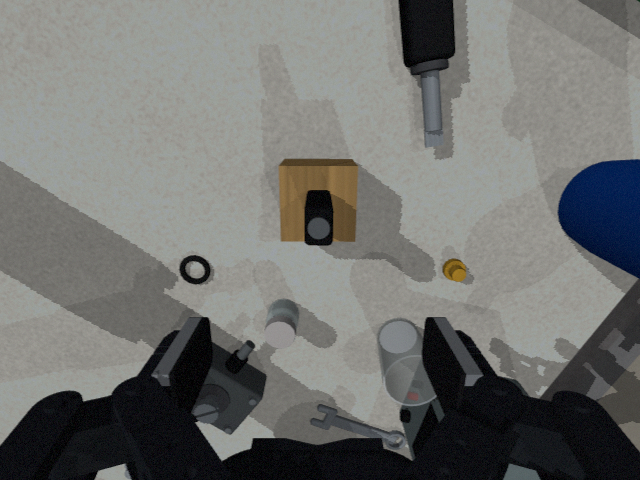

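The driver stands upright and fully down: its top is at 0.1565–0.161 m, as before, and it is 1.5 mm off the hole's axis. Nothing else has moved. Handing in.

```bash
python3 -c "
from station import *
print(hand_in())"
```

```text
the job is handed in; nothing more can be done
None
```

I turned the vent screw home and put the driver back in its stand. The job was handed in at about 25 s of the 72 s allowed, with no verdict reported.

- **Screw:** I took the smaller driver from the stand, seated its blade in the slot and kept it pressed at about 5 N (roughly 2 mm) while turning clockwise. The twisting moment then rose to 0.12 N m and the slot stopped moving. After lifting off, the slot lay 34.4° past the block's y axis (vent about 1.20), and the head was back at its unpushed height.
- **Driver:** In the last check it stood upright and fully down at its original height, about 1.5 mm off the hole's axis. The gripper was open and clear of everything. The wrist view showed the jar, gasket, plug, beaker and spanner where they were. The weight was not in that view, and I did not look at it again.
- **Disagreement:** At the stop, one moment reading stayed near 0.04–0.05 N m while the tool was already about 6° ahead of the slot. I confirmed the stop from the slot angle in the camera images instead.

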